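# Unlock the spice carousel and hold the marked jar to the front

### The arm

A 6-joint arm with a two-finger parallel gripper is mounted at the origin on a cart in front of the work surface, level with it; the furniture and walls round the work are solid. World frame = base frame: x ahead of the robot, y to its left, z up, the work surface at z = 0. Lengths are in m, angles in rad, forces in N, time in s.
With the tool pointing down it reaches from about 0.275 to 0.875 m from the base axis. Payload 12.5 kg.
Tool frame: the origin (TCP) lies on the centre line of the jaws, within the pads' length; the fingertips stand r.finger_overhang ahead of it and the grasp point (between the pads) lies 3 mm ahead of it (r.finger_overhang is the distance from the TCP to the fingertips, in m); z points along the fingers, y is the line along which they close (so a half turn about z gives the same grasp; the last joint's range is limited). The gripper opens to 85 mm and grips with 20 to 120 N. Pads are 22 mm wide; open, the fingers measure 114 mm over their backs; the gripper's body (76 mm by 85 mm) begins 54 mm behind the grasp point. The pads swing forward as they close: fully open they stand 13 mm farther back than shut.
Start: joints at [-1.209, 0.351, 1.652, -0, 1.139, -0.085], TCP at [0.238, -0.496, 0.223] pointing down, gripper open.
Joint ranges: [-2.75, 2.75], [-0.79, 2.1], [0.01, 2.65], [-1.57, 4.71], [0.07, 3.14], [-2.87, 2.87]. Speed limits (rad/s): [2.22, 2.22, 2.79, 3.14, 3.14, 3.14].

### API

Orientations are given as a unit quaternion [x, y, z, w].
In Python, from cell import r, optics gives the robot as it stands. The module is installed in compiled form; this text tells all that it offers. Calls block until the motion is done:
- r.move_to(position, orientation): joint-space move of the TCP to a pose.
- r.move_linear(position, rot=None, vel=0.15): straight line of the TCP; rot=None keeps the orientation; vel is the mean speed in m/s.
- r.set_joints(angles): joint-space move.
- r.set_gripper(opening, squeeze=None): opening from 0.0 (shut) to 1.0 (fully open); squeeze is the grip in N (None keeps the last); returns when the fingers have stopped.
- r.sleep(seconds).
- r.inverse_kinematics(position, orientation): joint angles nearest the present ones, or None.
- optics.get_image(name): name is "scene" or "top"; returns a dict with "pixels" (420x560x3 uint8, red, green, blue), "depth" (420x560 float32, m along the optical axis (not along the pixel's ray), 0 where there is no reading), "fx", "fy", "cx", "cy" (pixels), "D" ([k1, k2, p1, p2, k3] as OpenCV has them; the pictures are not rectified), "camera_from_world" (4x4, takes a point from world to camera coordinates). Camera axes: x right, y down, z forward; pixel columns grow to the right and rows downward; lengths in m; the calibration is good to about 2 mm. A picture is of the moment at which its call begins.
A pose or a line that the arm cannot do raises r.PlanningError and nothing moves.
- r.hand_in(): hands the job in; it is judged then, once.
Readings, each from a call of its own:
- r.current_t(): time.
- r.current_q(): joint angles.
- r.current_qvel(): joint speeds.
- r.current_effort(): joint torques, N m.
- r.current_tool_pos(): TCP position.
- r.current_ee_rot(): TCP orientation.
- r.current_contact_force(): force on the tool from outside, world axes, zero at the start.
- r.current_torque(): the same for the moment, N m.
- r.current_opening(): opening from 0.0 (shut) to 1.0 (fully open).
- r.current_finger_force(): force on a finger pad.
Only numpy, scipy, OpenCV 4.12 (cv2) and the standard library are available. Lean on these libraries where they do the work, as an engineer would, in place of code of your own. Each camera call takes 0.05 s, during which the arm holds its last target. There are 200 camera calls.

### The job

The spice carousel is locked by the orange plate standing in the slot at its side. Slide the plate straight up out of the slot and stand it in the empty white utensil caddy, then turn the carousel by the wooden handle on top until the green-lidded jar with the red dot is at the red arrow on the base. Finish while still gripping the handle, holding the carousel still there so that someone can take the jar; leave the mug, honey jar, tin, lemon and tomato where they are.

Things in the scene. Friction and masses are not known exactly. Their poses are not given: they have to be found in the camera images.
- carousel_base: Fixed base of the spice carousel, a black round foot of 164 mm. Origin: centre of its underside on the turning axis, at worktop height; z up. Its -x axis points to its front, where a white tongue with the red arrow ends 115 mm from the axis. Above it turns a wooden disc of 184 mm with four jars fixed 60 mm from the axis, tops at most 132 mm above the worktop. On its -y side: the slotted holder.
- slot_mouth (a point): Middle of the mouth of the slot in the grey holder (27 x 53 mm, 45 mm high) fixed on the base's -y side, 127 mm from the turning axis, 45 mm above the worktop. The slot is 7 mm wide (the base's x), runs radially (the base's y), is open upward and towards the axis; its floor is 8 mm above the worktop.
- turntable (a joint): Turntable angle, rad, growing anticlockwise seen from above. 0: the marked jar (green lid, red dot) is at the red arrow. Starts about 0.95 to 2.05, so turn it clockwise. Light friction (0.06 N m), no spring: it stays where left. Four steel studs on its rim (110 mm from the axis, 21 mm high, midway between jars) strike the orange plate while that is in the slot and so lock it.
- handle: Wooden grip bar on the turntable's central post, turning with it: 60 mm long (its x), 14 mm thick (its y), 40 mm high (its z, up). Origin: centre of the bar, on the turning axis, 194 mm above the worktop. Its -x axis points to the marked jar. Nothing but the bar and its post reaches above 132 mm within 100 mm of the axis. May be let go and regripped.
- plate_center (a point): Centre of the loose orange plate, a slab 5 mm thick (its x), 56 mm wide (its y), 120 mm high (its z, up at the start), about 60 g. In the slot its lower edge is 8 mm and its centre 68 mm above the worktop; the part above 45 mm is free to be gripped across the 5 mm. Out of the slot once raised 40 mm.
- caddy_in (a point): Centre of the inner floor, 5 mm above the worktop, of the white utensil caddy, a fixed open box: inside 54 mm (its x) by 84 mm (its y), walls 5 mm thick, 75 mm high from the worktop. The plate stands or leans in it; it fits with its width along the caddy's y.
- mug_a: Bystander: white mug with dark dots, 82 x 114 x 91 mm, origin at the centre of its underside; leave alone.
- honey_jar: Bystander: honey jar with a red lid, 65 mm across, 100 mm high, origin at the centre of its underside; leave alone.
- tin_beans: Bystander: red food tin, 75 mm across, 58 mm high, origin at the centre of its underside; leave alone.
- lemon: Bystander: lemon, 83 x 58 x 58 mm, origin at the centre of its underside; leave alone.
- tomato: Bystander: tomato, 58 mm across, 62 mm high, origin at the centre of its underside; leave alone.

How it is judged:
By the outcome, as a careful person would: the job done as asked, in the order asked, and still so for the second after the job is handed in, while the arm keeps its last pose, push and grip.
It also fails if it takes over 51 s, if anything falls off the work surface, if the arm or the gripper's body presses on something with over 40 N, if the wrist force passes 120 N, or if a joint passes its speed limit or range.

## Working session

There is one attempt and no reset: what is moved stays moved. The work goes in short steps, each a Python script; the robot and the scene stay as the last script left them, time stands still between calls to the robot, and variables do not carry over. Pictures are saved under pics/ and viewed, at most 10 in all, crops included, and the job is handed in when it is done.

```bash
mkdir -p pics; cat > h.py <<'E'
import numpy as np, cv2
from cell import r, optics
from scipy.spatial.transform import Rotation as R
def down(yaw):  # tool z down, tool y (closing line) along world yaw
    y=np.array([np.cos(yaw),np.sin(yaw),0]); z=np.array([0,0,-1.]); x=np.cross(y,z)
    return R.from_matrix(np.c_[x,y,z]).as_quat()
def K(im): return np.array([[im['fx'],0,im['cx']],[0,im['fy'],im['cy']],[0,0,1]])
def onplane(im,uv,h):
    p=cv2.undistortPoints(np.float64(uv).reshape(-1,1,2),K(im),np.array(im['D'])).reshape(-1,2)
    T=np.linalg.inv(im['camera_from_world']); d=np.c_[p,np.ones(len(p))]@T[:3,:3].T; o=T[:3,3]
    return o+d*((h-o[2])/d[:,2])[:,None]
def cloud(im):
    z=im['depth']; v,u=np.mgrid[:z.shape[0],:z.shape[1]]
    p=cv2.undistortPoints(np.stack([u,v],-1).reshape(-1,1,2).astype(float),K(im),np.array(im['D'])).reshape(-1,2)
    c=np.c_[p,np.ones(len(p))]*z.reshape(-1,1); T=np.linalg.inv(im['camera_from_world'])
    return (c@T[:3,:3].T+T[:3,3]).reshape(z.shape+(3,))
def save(im,n): cv2.imwrite('pics/'+n,im['pixels'][:,:,::-1])
E
python3 - <<'E'
from h import *
for n in('scene','top'):
    im=optics.get_image(n); save(im,n+'1.png'); T=np.linalg.inv(im['camera_from_world']); print(n,T[:3,3].round(3),T[:3,2].round(2),im['fx'],im['D'])
print(r.finger_overhang,r.current_t(),r.current_ee_rot())
E
```

```text
scene [-0.527 -0.694  1.128] [ 0.65  0.41 -0.64] 537.5977664455222 [-0.19261633  0.          0.          0.          0.        ]
top [ 0.313 -0.03   1.312] [ 0.14 -0.03 -0.99] 456.471798713668 [-0.01573364  0.          0.          0.          0.        ]
0.022 0.1 [ 9.75153530e-01  2.21529479e-01 -6.34776509e-05 -5.28202232e-04]
```

View pics/scene1.png

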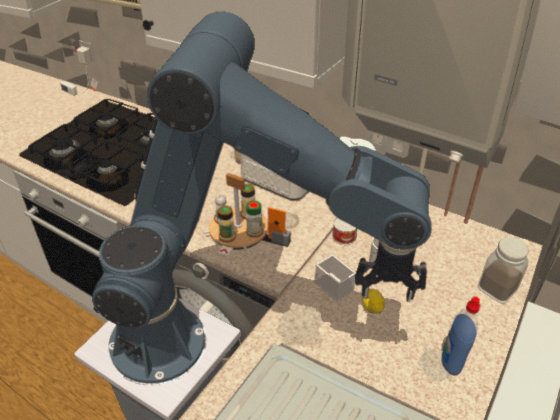

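View pics/top1.png

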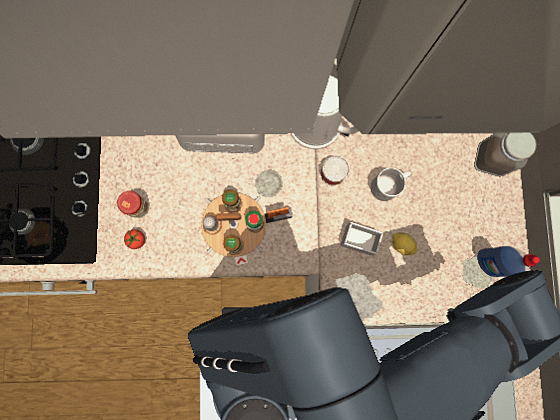

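The top view shows the carousel at about (233,222), the handle at (229,217), the marked jar at (254,219), the arrow at (241,260), the orange plate at (277,213) and the caddy at (362,237). The other items are clear of these. Next I measure them.

```bash
cat > meas.py <<'E'
from h import *
im=optics.get_image('top'); P=cloud(im); px=im['pixels'].astype(int); v,u=np.mgrid[:420,:560]
box=lambda a,b,c,d:(u>=a)&(u<b)&(v>=c)&(v<d)
def rect(p,name):
    c,s,a=cv2.minAreaRect(np.float32(p[:,:2]*1000)); print(name,len(p),np.round(c,1),np.round(s,1),'ang',round(a,1),'z',np.percentile(p[:,2],[5,50,95]).round(3),'mean',p.mean(0).round(4))
z=P[...,2]
m=box(195,265,185,245)&(z>.195); rect(P[m],'handle')
R_,G,B=px[...,0],px[...,1],px[...,2]
c=box(260,300,195,235); rect(P[c&(z>.115)],'plate top'); rect(P[c&(z>.115)&(R_>150)&(B<90)],'orange')
c=box(325,400,210,265)&(z>.068)&(z<.085); rect(P[c],'caddy rim')
c=box(225,270,250,275)&(R_>150)&(G<90)&(B<90); rect(onplane(im,np.c_[u[c],v[c]],.005),'arrow')
c=box(243,268,206,232)&(R_>150)&(G<90)&(B<90); rect(P[c],'dot')
# disc circle z 
c=box(190,275,180,262)&(z>.012)&(z<.05); p=P[c]
print('disc z',np.percentile(p[:,2],[5,50,95])); 
for q in('tool',): print(r.current_tool_pos())
for n,(uu,vv) in dict(mug=(388,184),honey=(333,170),tin=(130,203),lemon=(404,244),tom=(134,240),cabinet1=(300,115),cab2=(450,110),sl=(120,110)).items(): print(n,P[vv,uu].round(3))
cv2.imwrite('pics/crop1.png',cv2.resize(im['pixels'][170:275,190:400,::-1],None,fx=3.8,fy=3.8,interpolation=cv2.INTER_CUBIC))
E
python3 meas.py
```

```text
handle 170 [401.8  11.9] [190.6  50.1] ang 40.1 z [0.202 0.213 1.312] mean [0.4446 0.0521 0.3025]
plate top 85 [410.8 -30.2] [ 65.3 184.9] ang 70.6 z [0.121 0.128 1.312] mean [ 0.4616 -0.0472  0.2114]
orange 50 [481.5 -64.7] [ 5.2 54. ] ang 11.4 z [0.118 0.126 0.131] mean [ 0.481  -0.0644  0.1261]
caddy rim 226 [ 407.3 -298.6] [94.1 64.8] ang 70.8 z [0.069 0.075 0.078] mean [ 0.4065 -0.2989  0.0743]
arrow 15 [355.7  41.4] [12.1 22.6] ang 14.7 z [0.005 0.005 0.005] mean [0.356  0.0404 0.005 ]
dot 67 [392.9 -18.4] [160.7  20.9] ang 15.9 z [0.13  0.134 0.137] mean [ 4.569e-01 -3.000e-04  1.510e-01]
disc z [0.02123068 0.02615753 0.03466645]
[ 0.23758464 -0.49574876  0.22309957]
mug [ 0.569 -0.393  0.003]
honey [ 0.601 -0.224  0.058]
tin [0.51  0.328 0.104]
lemon [ 0.389 -0.414  0.055]
tom [0.416 0.333 0.044]
cabinet1 [ 0.573 -0.091  0.588]
cab2 [ 0.575 -0.338  0.599]
sl [0.571 0.192 0.626]
```

View pics/crop1.png

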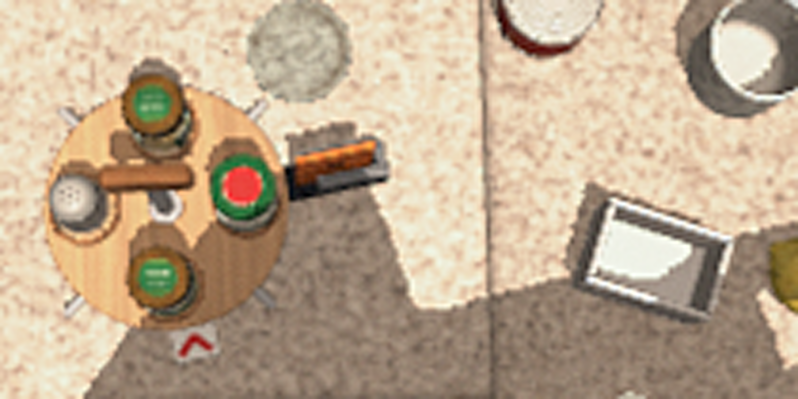

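The crop confirms the picture: the handle is in line with the white jar and the red-dot jar, the slot plate is tilted slightly, and the empty caddy has its long side about 20° off y. The rim of the caddy measures 94 x 65 mm and the plate top 54 x 5 mm, both as stated. I check the axis and handle, then the IK.

```bash
cat > m2.py <<'E'
from h import *
def state():
    im=optics.get_image('top'); P=cloud(im); px=im['pixels'].astype(int); v,u=np.mgrid[:420,:560]; z=P[...,2]
    ok=im['depth']>0; R_,G,B=px[...,0],px[...,1],px[...,2]
    near=ok&(u>185)&(u<285)&(v>175)&(v<270)
    h=P[near&(z>.2)&(z<.225)]; red=near&(R_>150)&(G<90)&(B<90)&(z>.11)&(z<.14)
    d=onplane(im,np.c_[u[red],v[red]],.134) if red.any() else None
    return im,P,h,d
if __name__=='__main__':
    im,P,h,d=state(); 
    c,s,a=cv2.minAreaRect(np.float32(h[:,:2]*1000)); print('handle',c,s,a,np.percentile(h[:,2],[5,50,95]))
    print('dot',d.mean(0))
    for yaw in(11.4,11.4-180,-19.2,-19.2-180,160.8):
        p=[.4815,-.0647,.25] if abs(yaw)in(11.4,168.6) else [.4073,-.2986,.25]
        print(yaw,r.inverse_kinematics(p,down(np.radians(yaw))))
    for yaw in range(-180,181,30): q=r.inverse_kinematics([.4564,.0598,.25],down(np.radians(yaw))); print('h',yaw,None if q is None else np.round(q,2))
E
python3 m2.py
```

```text
handle (457.3992919921875, 59.36162567138672) (14.538657188415527, 58.39608383178711) 1.8373634815216064 [0.20721658 0.21318991 0.21681175]
dot [ 0.45941193 -0.00289863  0.134     ]
11.4 [-2.29431408e-01  2.04626421e-01  1.77953531e+00 -4.44089210e-16
  1.15743092e+00 -4.28398943e-01]
-168.6 [-2.29431408e-01  2.04626421e-01  1.77953531e+00 -4.44089210e-16
  1.15743092e+00  2.71319371e+00]
-19.2 [-7.24814790e-01  2.40733828e-01  1.73335236e+00 -4.44089210e-16
  1.16750647e+00 -3.89711574e-01]
-199.2 [-7.24814790e-01  2.40733828e-01  1.73335236e+00 -4.44089210e-16
  1.16750647e+00  2.75188108e+00]
160.8 [-7.24814790e-01  2.40733828e-01  1.73335236e+00 -4.44089210e-16
  1.16750647e+00  2.75188108e+00]
h -180 None
h -150 [ 0.03  0.16  1.84 -0.    1.15  2.65]
h -120 [ 0.03  0.16  1.84 -0.    1.15  2.12]
h -90 [ 0.03  0.16  1.84 -0.    1.15  1.6 ]
h -60 [ 0.03  0.16  1.84 -0.    1.15  1.08]
h -30 [ 0.03  0.16  1.84 -0.    1.15  0.55]
h 0 [ 0.03  0.16  1.84 -0.    1.15  0.03]
h 30 [ 0.03  0.16  1.84 -0.    1.15 -0.49]
h 60 [ 0.03  0.16  1.84 -0.    1.15 -1.02]
h 90 [ 0.03  0.16  1.84 -0.    1.15 -1.54]
h 120 [ 0.03  0.16  1.84 -0.    1.15 -2.07]
h 150 [ 0.03  0.16  1.84 -0.    1.15 -2.59]
h 180 None
```

Handle centre (457,59) matches the axis found from the plate, and its direction matches the dot, so the turn is about -80°. I'll grip the plate now.

```bash
python3 - <<'E'
from h import *
q=down(np.radians(11.4))
r.set_gripper(.4)
r.move_to([.4815,-.0647,.23],q); 
im=optics.get_image('top'); save(im,'above.png')
r.move_linear([.4815,-.0647,.108],vel=.12); print('pre',r.current_contact_force(),r.current_opening())
r.set_gripper(0,40); r.sleep(.2)
print('grip',r.current_contact_force(),r.current_torque(),r.current_opening(),r.current_finger_force(),r.current_t())
im=optics.get_image('scene'); cv2.imwrite('pics/g1.png',cv2.resize(im['pixels'][150:330,180:420,::-1],None,fx=3.2,fy=3.2))
E
```

```text
pre [ 0.29697041 -0.83083873  0.05775637] 0.3993891951235711
grip [ 0.66276537 -0.64391615  6.29854715] [ 0.09539068 -0.00216293  0.02541082] 0.041854231997553 41.69432580471039 4.3333
```

View pics/g1.png

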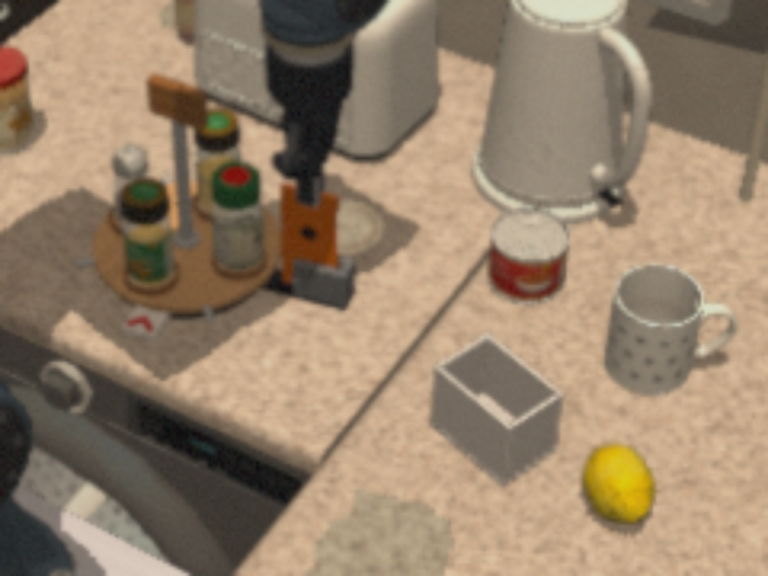

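The fingers hold the plate from above, upright in the slot, at about (308,225) in the crop. I'll lift it, carry it over and look before lowering.

```bash
python3 - <<'E'
from h import *
f=[]
for z in(.13,.15,.17,.20,.235):
    r.move_linear([.4815,-.0647,z],vel=.1); f.append(np.round(r.current_contact_force(),1))
print(f,r.current_opening(),r.current_finger_force())
r.move_to([.4073,-.2986,.235],down(np.radians(-19.2))); r.sleep(.2)
im=optics.get_image('scene'); P=cloud(im); px=im['pixels'].astype(int)
o=(px[...,0]>150)&(px[...,2]<80)&(px[...,1]<140)&(P[...,2]>.1)&(P[...,0]>.3)&(P[...,1]<-.2)&(P[...,1]>-.4)
p=P[o]; print(len(p),p.min(0),p.max(0),p.mean(0)); n=np.linalg.svd(p-p.mean(0))[2][2]; print('normal',n,np.degrees(np.arctan2(n[1],n[0])))
cv2.imwrite('pics/g2.png',cv2.resize(im['pixels'][150:330,240:480,::-1],None,fx=3.2,fy=3.2)); print(r.current_t())
E
```

```text
[array([-0.3,  0. , -0.9]), array([-0.5,  0.6, -0.8]), array([ 0.7,  0.5, -0.6]), array([-0.9,  1.2, -0.6]), array([ 0.2,  0.5, -0.3])] 0.046844218466051184 40.83082616329193
10 [ 0.39584386 -0.32184778  0.24987345] [ 0.40161961 -0.31088566  0.25717566] [ 0.39936764 -0.31604526  0.25395155]
normal [ 0.74441889 -0.38514114  0.54544187] -27.355758442994496
7.6167
```

View pics/g2.png

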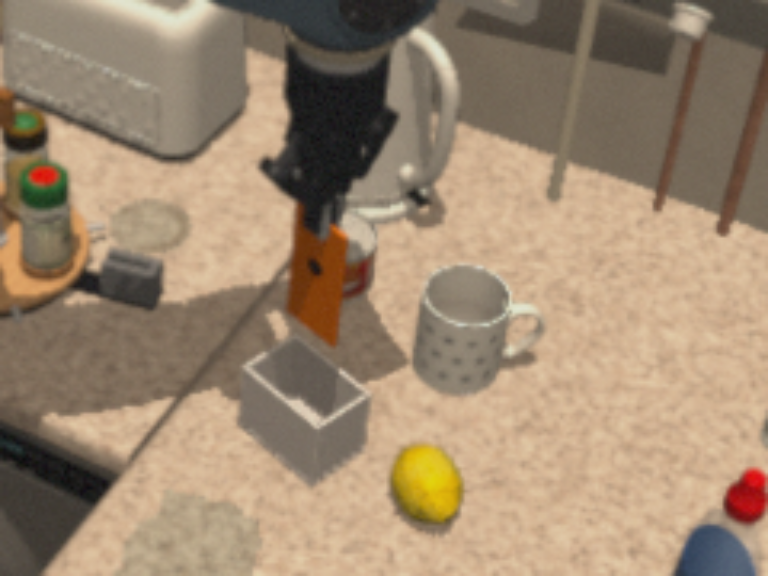

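The plate hangs upright with its width along the caddy's long side (plate around (318,275), box mouth at (305,375)). I'll lower it, checking force on the way.

```bash
python3 - <<'E'
from h import *
for z in(.19,.165,.14,.12,.1075):
    r.move_linear([.4073,-.2986,z],vel=.1); f=r.current_contact_force(); print(z,np.round(f,1))
    if np.linalg.norm(f)>8: break
else:
    r.set_gripper(.25); r.sleep(.3); r.move_linear([.4073,-.2986,.24],vel=.15)
    # clear toward handle (stays high; view caddy)
    r.set_gripper(.5)
    r.move_to([.457,.0595,.33],down(np.radians(1.8)))
im=optics.get_image('scene'); cv2.imwrite('pics/g3.png',cv2.resize(im['pixels'][150:330,180:420,::-1],None,fx=3.2,fy=3.2)); print(r.current_t())
E
```

```text
0.19 [0.4 0.8 0.1]
0.165 [ 0.2 -0.3 -0.3]
0.14 [ 1.3 -0.2 -0.6]
0.12 [-0.3 -0.4 -0.6]
0.1075 [-0.4  0.3 -0. ]
13.075
```

View pics/g3.png

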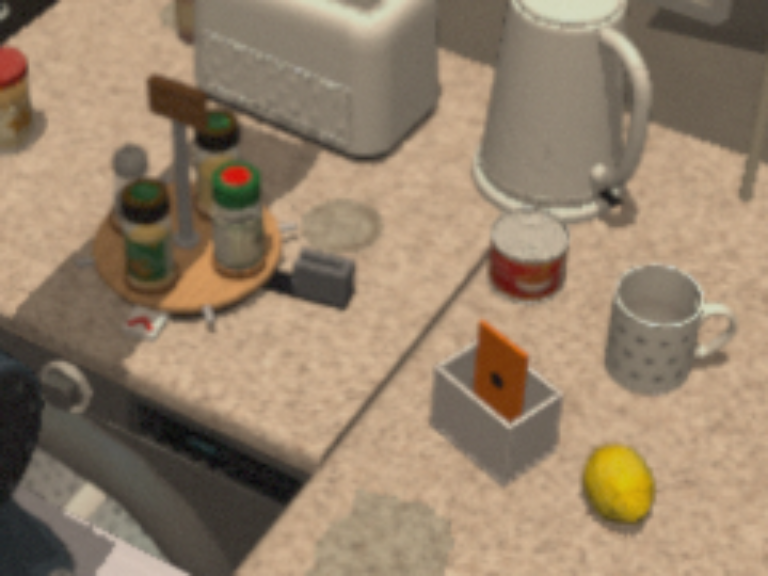

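The plate stands in the caddy (about (500,375)) and the slot is empty. Next I grip the handle and turn clockwise.

```bash
python3 - <<'E'
from h import *
p=[.457,.0595,.197]
r.move_linear([.457,.0595,.25],vel=.15); r.move_linear(p,vel=.1); print(r.current_contact_force())
r.set_gripper(0,40); r.sleep(.2); print('grip',r.current_contact_force(),r.current_opening(),r.current_finger_force())
for a in np.linspace(1.8,-78.6,9)[1:]:
    r.move_to(p,down(np.radians(a))); f=r.current_contact_force(); t=r.current_torque()
    print(round(a,1),np.round(f,1),np.round(t,2),r.current_t())
    if np.linalg.norm(f)>25: break
r.sleep(.4)
im=optics.get_image('top'); save(im,'t4.png'); cv2.imwrite('pics/t4.png',cv2.resize(im['pixels'][160:285,180:420,::-1],None,fx=3.3,fy=3.3,interpolation=cv2.INTER_CUBIC))
im=optics.get_image('scene'); cv2.imwrite('pics/s4.png',cv2.resize(im['pixels'][150:330,180:420,::-1],None,fx=3.2,fy=3.2)); print(r.current_t(),r.current_opening())
E
```

```text
[-0.80636642  0.0475732  -0.6644776 ]
grip [6.13512013 0.92337812 0.75707953] 0.147926177850962 42.79249906539917
-8.2 [4.8 0.9 6.8] [ 0.11 -0.64 -0.08] 15.3
-18.3 [3.3 1.1 6.7] [ 0.3  -0.4  -0.05] 15.5917
-28.4 [1.2 1.7 8.3] [ 0.36 -0.2  -0.03] 15.8833
-38.4 [0.4 3.4 8.9] [ 0.52  0.04 -0.03] 16.175
-48.4 [-1.2  5.6 11. ] [ 0.78  0.23 -0.1 ] 16.4667
-58.5 [-1.3  6.2 10.3] [ 1.08  0.35 -0.07] 16.7583
-68.6 [-2.7  7.9 11.2] [ 1.38  0.53 -0.06] 17.05
-78.6 [-3.8  9.5 11. ] [ 1.67  0.56 -0.05] 17.3417
17.8417 0.14594228792408678
```

View pics/t4.png

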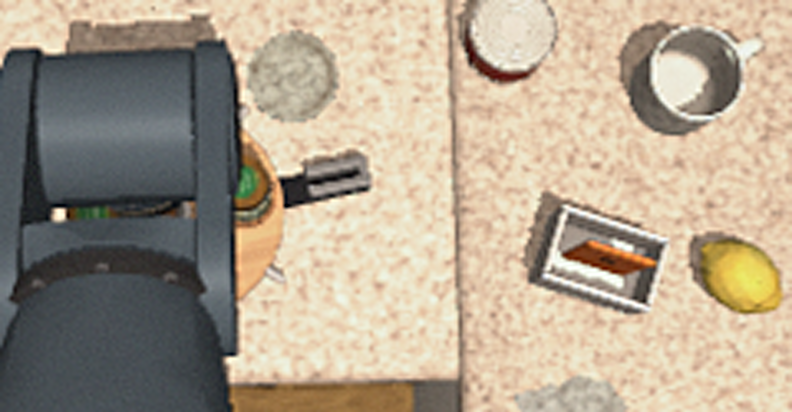

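View pics/s4.png

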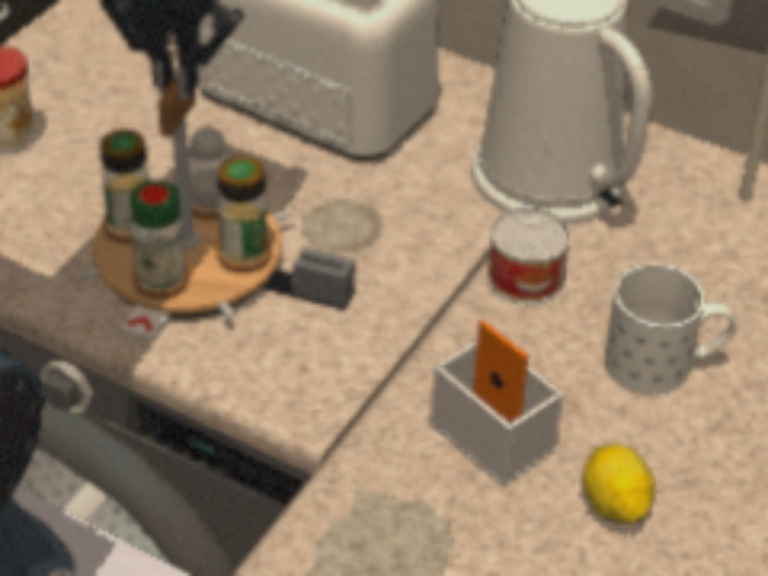

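The red-dot jar (157,195) now stands behind the arrow (147,320) and the plate is still in the caddy. I measure the residual angle.

```bash
python3 - <<'E'
from h import *
im=optics.get_image('scene'); P=cloud(im); px=im['pixels'].astype(int); v,u=np.mgrid[:420,:560]
red=(px[...,0]>130)&(px[...,1]<75)&(px[...,2]<75)&(u>200)&(u<260)&(v>180)&(v<265)
d=red&(v<225); a=red&(v>=235)
D=onplane(im,np.c_[u[d],v[d]],.133); A=onplane(im,np.c_[u[a],v[a]],.006)
print(d.sum(),a.sum(),P[d].mean(0),D.mean(0),P[a].mean(0),A.mean(0))
lid=(px[...,1]>px[...,0]+25)&(u>215)&(u<240)&(v>200)&(v<228)
c=np.array([.457,.0595])
for n,x in(('dot',D),('dotcloud',P[d]),('arrow',A)):
    w=x.mean(0)[:2]-c; print(n,np.hypot(*w),np.degrees(np.arctan2(w[1],w[0])))
print(r.current_tool_pos(),R.from_quat(r.current_ee_rot()).as_matrix()[:2,1],r.current_t())
E
```

```text
Traceback (most recent call last):
  File "h.py", line 9, in onplane
    p=cv2.undistortPoints(np.float64(uv).reshape(-1,1,2),K(im),np.array(im['D'])).reshape(-1,2)
      ~~~~~~~~~~~~~~~~~~~^^^^^^^^^^^^^^^^^^^^^^^^^^^^^^^^^^^^^^^^^^^^^^^^^^^^^^^^
cv2.error: OpenCV(4.12.0) /io/opencv/modules/calib3d/src/undistort.dispatch.cpp:347: error: (-215:Assertion failed) CV_IS_MAT(_src) && CV_IS_MAT(_dst) && (_src->rows == 1 || _src->cols == 1) && (_dst->rows == 1 || _dst->cols == 1) && _src->cols + _src->rows - 1 == _dst->rows + _dst->cols - 1 && (CV_MAT_TYPE(_src->type) == CV_32FC2 || CV_MAT_TYPE(_src->type) == CV_64FC2) && (CV_MAT_TYPE(_dst->type) == CV_32FC2 || CV_MAT_TYPE(_dst->type) == CV_64FC2) in function 'cvUndistortPointsInternal'
```

```bash
python3 - <<'E'
from h import *
im=optics.get_image('scene'); P=cloud(im); px=im['pixels'].astype(int); v,u=np.mgrid[:420,:560]
red=(px[...,0]>px[...,1]+60)&(px[...,0]>px[...,2]+60)&(u>212)&(u<240)&(v>200)&(v<262)
d=red&(v<218); a=red&(v>=243)
D=onplane(im,np.c_[u[d],v[d]],.133); A=onplane(im,np.c_[u[a],v[a]],.006)
print(d.sum(),a.sum(),np.median(P[d],0),D.mean(0),np.median(P[a],0),A.mean(0))
c=np.array([.457,.0595])
for n,x in(('dot',D),('dotcloud',P[d]),('arrow',A)):
    w=np.median(x,0)[:2]-c; print(n,np.hypot(*w),np.degrees(np.arctan2(w[1],w[0])))
print(r.current_tool_pos(),R.from_quat(r.current_ee_rot()).as_matrix()[:2,1],r.current_t())
E
```

```text
34 8 [0.39818374 0.04888155 0.13306671] [0.39861233 0.04872265 0.133     ] [0.35602695 0.04373599 0.01244668] [0.35982904 0.04457323 0.006     ]
dot 0.05939956840839402 -169.21028925681264
dotcloud 0.059767076754920115 -169.76628636315735
arrow 0.09796531694537333 -172.15628009287684
[0.45686761 0.06070711 0.19783927] [ 0.20226445 -0.97932812] 17.9417
```

The dot is at -169.2° to -169.8°. The base front is at -169.0° from the slot and -169.3° from the arrow seen from above; the scene view puts the arrow at -172°, but from only 8 pixels. That is aligned to about 1°, so I hand in with the grip held.

```bash
python3 -c "
from h import *
print(r.current_qvel().round(4) if hasattr(r.current_qvel(),'round') else r.current_qvel(), r.current_opening()); print(r.hand_in())"
```

```text
[-0.0023 -0.0016 -0.0021  0.0003 -0.0008  0.0007] 0.1474690311394335
the job is handed in; nothing more can be done
None
```

I stood the plate in the caddy, then turned the red-dot jar to the arrow (within about 1° by my best measurements), and handed the job in at about 18 s with the handle still gripped.

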